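Set the opening of a bench screw press by touching off

ROBOT

A 7-joint arm with a two-finger parallel gripper is mounted at the origin on the work surface. World frame = base frame: x ahead of the robot, y to its left, z up, the work surface at z = 0. Lengths are in m, angles in rad, forces in N, time in s.
With the tool pointing down it reaches from about 0.425 to 0.925 m from the base axis. Payload 6.8 kg.
Tool frame: the origin (TCP) lies between the finger pads; the fingertips stand 11 mm ahead of it and the grasp point (between the pads) lies 8 mm behind it; z points along the fingers, y is the line along which they close (so a half turn about z gives the same grasp; the last joint's range is limited). The gripper opens to 85 mm and grips with 20 to 120 N. Pads are 22 mm wide; open, the fingers measure 114 mm over their backs; the gripper's body (76 mm by 85 mm) begins 54 mm behind the grasp point. The pads swing forward as they close: fully open they stand 13 mm farther back than shut.
Start: joints at [1.076, 0.477, 0.022, 1.555, -0.011, 1.109, -0.083], TCP at [0.255, -0.625, 0.242] pointing down, gripper open.
Joint ranges: [-2.96, 2.96], [-0.34, 2.1], [-1.41, 1.46], [0.24, 2.44], [-1.37, 4.51], [0.17, 1.92], [-2.96, 2.96]. Speed limits (rad/s): [2.39, 2.39, 3.14, 3.14, 3.14, 3.14, 3.14].

INTERFACE

Orientations are given as a rotation vector (axis times angle).
In Python, from bench import r gives the robot as it stands.
- The arm moves only by the tool send_rows, never from a script. Its argument "deltas" is a list of rows, each an object of numbers: "dx", "dy", "dz": the shift along the world's x, y, z in mm; "rx", "ry", "rz": the turn, a rotation vector about the world's x, y, z in degrees. A call has 1 to 5 rows; each row is the pose to reach, as a shift and turn from the pose commanded when the call began; what a row does not reach only later rows make up. A row lasts 1/12 s, in which the tool goes at most 41.7 mm and 7.16 degrees, less where a joint would pass 70% of its speed; a pose out of reach is approached as far as the arm can. A call with a gripper value outside its range is refused whole. "jaw" is the finger opening in mm, from 0 to 85.4, set as the call begins (left out, the last holds). The fingers move at their own pace and stop on an object; "newtons" is the grip in N (left out, the last holds). Time passes only in rows, so rows that repeat a pose let the fingers close. It gives the time, the measured TCP pose, the force, the opening and the grip force at its end, in the units of the state.
- r.get_obs(): the state, without advancing time (a new reading comes with each control period).
- r.grab_frame(name): name is "scene" or "top" or "wrist"; returns a dict with "frame" (400x640x3 uint8, blue, green, red), "z_map" (400x640 float32, m along the optical axis (not along the pixel's ray), 0 where there is no reading), "vertical_fov" (degrees; the focal length in pixels is half the picture's height over the tangent of half this angle, whatever the lens; pixels are square), "cx", "cy" (the principal point, pixels), "xyz" and "orientation" of the camera in the world. Camera axes: x right, y down, z forward; pixel columns grow to the right and rows downward; lengths in m; the calibration is good to about 2 mm. The wrist camera is an equidistant fisheye: a pixel r from the principal point sees the ray r / f radians off the axis. A picture is of the moment at which its call begins.
- r.hand_in(): hands the job in; it is judged then, once.
The state is a dict: "clock": time; "joints": joint angles; "qvel": joint speeds; "tau": joint torques, N m; "tcp_pos": TCP position; "orientation": TCP orientation; "contact_force": force on the tool from outside, world axes, zero at the start; "moment": the same for the moment, N m; "grip_width": finger opening in m; "gripper_force": force on a finger pad.
Only numpy, scipy, OpenCV 4.12 (cv2) and the standard library are available. Lean on these libraries where they do the work, as an engineer would, in place of code of your own. Each camera call takes 0.05 s, during which the arm holds its last target. There are 200 camera calls.

TASK

Set the opening of the blue bench press for the black part under it: crank the handwheel clockwise, by its upright posts, until the foot touches down on the part and bears lightly on it, without crushing it. Then wind the wheel back half a turn, so that the foot is left about 20 mm clear of the part, and let go. Leave the part where it lies, and the things round the press alone.

Things in the scene. Friction and masses are not known exactly. Their poses are not given: they have to be found in the camera images.
- press: Blue cast C-frame screw press, bolted down. Origin on the bench under the screw's axis; z up. Base plate 20 mm thick. Column 60 x 50 mm, 279 mm tall, on the -y side, 115 to 165 mm from the axis. A lower arm 60 mm wide, 150 to 185 mm above the bench, carries the screw under the wheel
- bridge (a point): Middle of the press's bridge arm, 36 mm wide, 263 to 279 mm above the bench; it runs from the column's top over the wheel to a boss 40 mm across on the axis (top 280 mm high) (75 mm to this point's +y). The wheel's posts pass under it, 8 mm clear, but a hand following a post is stopped by it: crank in several strokes on the other sides
- hub (a point): Axis of the dark steel handwheel, 225 mm above the bench. Rim 182 mm across, its top 212 mm above the bench; a spoke leads to each post. Clockwise from above lowers the ram, 40 mm a turn. It stays where left and turns stiffly (0.12 N m, about 1.5 N at a post); once the foot bears on the part, each 10 N there adds about 0.8 N at a post
- post0 (a point): Steel finger post 0 of the handwheel: upright, fixed to the rim 78 mm from the axis, 18 mm across, 45 mm tall; this point is half-way up it. Posts 0 to 3 follow one another at 90 degrees, counter-clockwise from above, and travel with the wheel
- post1 (a point): Steel finger post 1 of the handwheel: upright, fixed to the rim 78 mm from the axis, 18 mm across, 45 mm tall; this point is half-way up it. Posts 0 to 3 follow one another at 90 degrees, counter-clockwise from above, and travel with the wheel
- post2 (a point): Steel finger post 2 of the handwheel: upright, fixed to the rim 78 mm from the axis, 18 mm across, 45 mm tall; this point is half-way up it. Posts 0 to 3 follow one another at 90 degrees, counter-clockwise from above, and travel with the wheel
- post3 (a point): Steel finger post 3 of the handwheel: upright, fixed to the rim 78 mm from the axis, 18 mm across, 45 mm tall; this point is half-way up it. Posts 0 to 3 follow one another at 90 degrees, counter-clockwise from above, and travel with the wheel
- foot: Steel pressing foot on the press's axis, round, 60 mm across and 12 mm thick. Origin at the centre of its flat underside. It goes up and down with the ram and wheel. It is sprung: on touching the part it at once bears with about 14 N, then 18 N more for each mm the ram is driven further (up to 8 mm)
- part: Black plastic housing 90 x 65 x 40 mm, about 0.35 kg, with a white pad 70 x 45 x 4 mm on top, lying loose on the press's dark steel anvil under the ram. Origin at the centre of its underside; z up. More than about 150 N from the foot would crush it
- part_top (a point): Centre of the top face of the white pad on the part, 44 mm above the part's underside
- tape: Blue roll of tape lying flat, 96 mm across, 24 mm high; bystander; origin at the centre of its underside
- driver: Screwdriver with a red handle, lying on the bench; bystander
- cover: Spare black plastic housing 90 x 65 x 40 mm on the bench; bystander; origin at the centre of its underside
Mind the look-alikes: they are no part of the job. Leave any purple or red look-alike of the part alone.

How it is judged:
By the outcome, as a careful person would: the job done as asked, in the order asked, and still so for the second after the job is handed in, with the robot touching nothing.
It also fails if it takes over 72 s, if anything falls off the work surface, if the arm or the gripper's body presses on something with over 40 N, if the wrist force passes 120 N, or if a joint passes its speed limit or range.

## Working session

There is one attempt and no reset: what is moved stays moved. The work goes in short steps, Python scripts to look and compute and a tool call to move; the robot and the scene stay as the last step left them, time stands still between calls to the robot, and variables do not carry over. Pictures are saved under pics/ and viewed, at most 10 in all, crops included, and the job is handed in when it is done.

Besides the shell and the picture viewer there is one more tool, called by a JSON object that holds its "fn" and its "kwargs". send_rows: Moves the arm, as the interface text tells. Its arguments: {"type":"object","properties":{"deltas":{"type":"array","items":{"type":"object","properties":{"dx":{"type":"number"},"dy":{"type":"number"},"dz":{"type":"number"},"rx":{"type":"number"},"ry":{"type":"number"},"rz":{"type":"number"}}}},"jaw":{"type":"number"},"newtons":{"type":"number"}},"required":["deltas"]}

```bash
ls; mkdir -p pics; cat > h.py <<'E'
import numpy as np, cv2
from scipy.spatial.transform import Rotation as R
from bench import r
def cloud(f):
    z=f["z_map"]; h,w=z.shape; fl=h/2/np.tan(np.radians(f["vertical_fov"])/2)
    u,v=np.meshgrid(np.arange(w),np.arange(h))
    p=np.stack([(u-f["cx"])/fl*z,(v-f["cy"])/fl*z,z],-1)
    return p@R.from_rotvec(f["orientation"]).as_matrix().T+np.array(f["xyz"])
E
python3 - <<'E'
from h import *
o=r.get_obs(); print(o)
for n in ("scene","top"):
    f=r.grab_frame(n); np.savez(f"{n}.npz",**f); cv2.imwrite(f"pics/{n}0.png",f["frame"]); print(n,f["xyz"],f["orientation"],f["vertical_fov"],f["cx"],f["cy"])
E
```

```text
pics
{'clock': 0.0, 'joints': array([ 1.07589745,  0.47779507,  0.02231806,  1.55643593, -0.01152709,
        1.10928758, -0.08308444]), 'qvel': array([-1.20480887e-03, -4.93903486e-04,  1.82855350e-03, -9.04680232e-04,
        2.98266879e-05,  1.02150329e-03, -1.13124191e-03]), 'tau': array([ 7.81314111e-05, -5.96458840e+01,  1.60815977e+00, -2.81191528e+01,
        1.24576018e-02,  9.48758185e-03,  1.60394552e-05]), 'tcp_pos': array([ 0.25442341, -0.62460831,  0.24133519]), 'orientation': array([-3.08129818e+00, -6.03535191e-01,  6.94768306e-04]), 'contact_force': array([ 0.32169401,  0.0568934 , -0.07143434]), 'moment': array([ 0.01658355, -0.04257239, -0.00235408]), 'gripper_force': 0.0, 'grip_width': 0.08487155306576426}
scene [1.05167321 0.58933795 1.15198734] [-0.96827354 -2.59448684  0.88883107] 44.96034840756675 321.8911018312698 196.55440976925726
top [0.4325677  0.01931735 0.97009904] [-2.17724143  2.13173483 -0.15767735] 57.42833128554673 317.4256316950433 198.93340724073644
```

View pics/scene0.png

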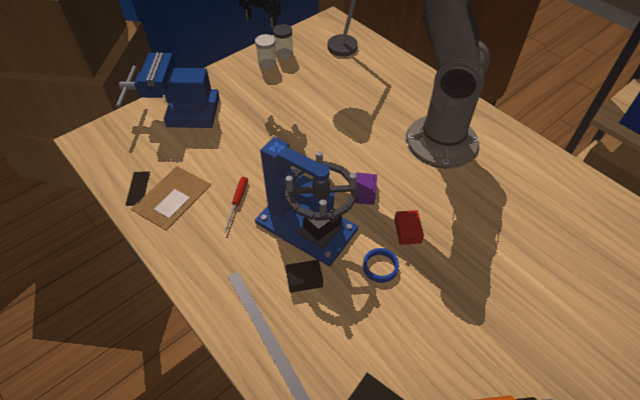

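View pics/top0.png

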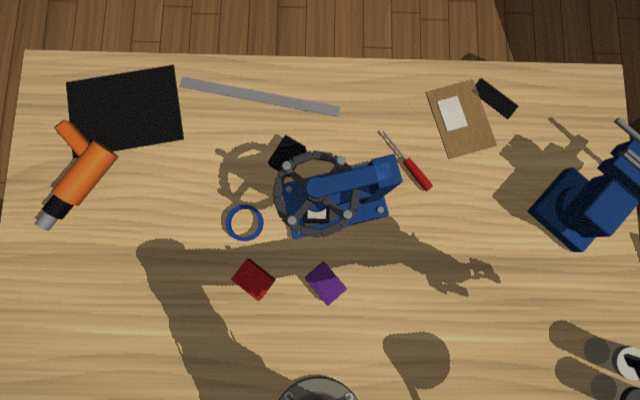

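The pictures show the press near top-image (330,190), with its column to the right (−y) and posts at about (286,166), (341,160), (348,214) and (292,220). The tape is at (244,222), the spare cover at (287,152) and the driver at (410,165).

```bash
python3 - <<'E'
from h import *
from scipy import ndimage as nd
for n in ("top","scene"):
    f=dict(np.load(n+".npz")); P=cloud(f); 
    roi=(P[...,0]>.25)&(P[...,0]<.7)&(abs(P[...,1])<.3)&(f["z_map"]>0)
    if n=="top": print("center px",P[190,320])
    img=f["frame"].astype(int); blue=(img[...,0]-img[...,2]>40)
    for lo,hi in((.235,.275),(.195,.22),(.268,.3)):
        m=roi&(P[...,2]>lo)&(P[...,2]<hi)
        if lo<.25: m&=~blue
        L,k=nd.label(m)
        for i in range(1,k+1):
            q=P[L==i]
            if len(q)>12: print(n,lo,len(q),q.mean(0).round(4),q.min(0).round(3),q.max(0).round(3))
    # press oriented box of blue top
    m=roi&blue&(P[...,2]>.265)&(P[...,2]<.295)
    c=P[m][:,:2].astype(np.float32); print("bridge",cv2.minAreaRect(c*1000), np.median(P[m][:,2]))
    w=roi&(img.min(-1)>140)&(P[...,2]<.15); 
    if w.sum(): q=P[w];print("white",len(q),np.median(q,0),q.min(0),q.max(0))
    if n=="top":
        for nm,m in (("tape",roi&blue&(P[...,2]>.015)&(P[...,2]<.03)&(P[...,1]>.08)),("base",roi&blue&(P[...,2]>.012)&(P[...,2]<.03)&(P[...,1]<.08))):
            print(nm,cv2.minAreaRect((P[m][:,:2]*1000).astype(np.float32)),np.median(P[m][:,2]))
E
```

```text
center px [0.54525482 0.00942848 0.27950586]
top 0.235 79 [ 0.6113 -0.0307  0.2524] [ 0.604 -0.04   0.235] [ 0.622 -0.022  0.258]
top 0.235 77 [0.5975 0.0774 0.2528] [0.59  0.069 0.235] [0.607 0.086 0.258]
top 0.235 37 [ 0.5582 -0.1022  0.2539] [ 0.553 -0.114  0.236] [ 0.567 -0.099  0.275]
top 0.235 66 [0.5366 0.0205 0.245 ] [ 0.53  -0.001  0.235] [0.557 0.037 0.268]
top 0.235 67 [ 0.5029 -0.0445  0.2541] [ 0.495 -0.053  0.235] [ 0.511 -0.037  0.258]
top 0.235 70 [0.4893 0.0635 0.2542] [0.481 0.055 0.239] [0.498 0.073 0.258]
top 0.195 2212 [0.5466 0.0234 0.2114] [ 0.46  -0.076  0.195] [0.643 0.107 0.22 ]
top 0.195 24 [ 0.5613 -0.1005  0.2067] [ 0.554 -0.107  0.196] [ 0.572 -0.097  0.22 ]
top 0.268 2084 [ 0.5717 -0.0632  0.2791] [ 0.531 -0.149  0.268] [0.62  0.035 0.284]
bridge ((568.7206420898438, -53.466331481933594), (57.226356506347656, 182.85952758789062), 14.903064727783203) 0.2793930833177913
white 104 [0.51767002 0.01276206 0.08300512] [ 0.51023362 -0.00685123  0.07887396] [0.52830671 0.0348879  0.08608902]
tape ((522.7338256835938, 152.17034912109375), (93.1278305053711, 204.
[... 580 characters left out ...]
0.608 0.086 0.258]
scene 0.195 207 [ 0.4757 -0.0015  0.2097] [ 0.458 -0.046  0.196] [0.491 0.041 0.216]
scene 0.195 172 [ 0.6013 -0.1031  0.2073] [ 0.558 -0.135  0.195] [ 0.622 -0.087  0.22 ]
scene 0.195 91 [ 0.5678 -0.0611  0.2096] [ 0.545 -0.076  0.198] [ 0.588 -0.047  0.215]
scene 0.195 1162 [0.5766 0.0469 0.2097] [ 0.473 -0.055  0.195] [0.644 0.109 0.22 ]
scene 0.268 1108 [ 0.5748 -0.0579  0.278 ] [ 0.531 -0.148  0.268] [0.622 0.036 0.285]
bridge ((564.8763427734375, -55.434730529785156), (59.40410614013672, 181.4054718017578), 19.073251724243164) 0.27891927920243786
white 13 [ 0.64447959 -0.12475281  0.02539937] [ 0.63998205 -0.13284676  0.02207071] [ 0.65216194 -0.11980795  0.02881737]
```

{"fn": "send_rows", "kwargs": {"deltas": [{"dz": 30,"dy": 20,"dx": 10,"rz": 7},{"dx": 18,"dy": 40,"dz": 60,"rz": 14},{"dx": 26,"dy": 60,"dz": 90,"rz": 21},{"dx": 34,"dy": 80,"dz": 100,"rz": 28},{"dx": 42,"dy": 100,"dz": 100,"rz": 35}], "jaw": 36, "newtons": 20}}

```text
$.deltas[0]: bad value
```

{"fn": "send_rows", "kwargs": {"deltas": [{"dx": 8,"dy": 20,"rz": 7},{"dx": 16,"dy": 40,"rz": 14},{"dx": 24,"dy": 60,"rz": 21},{"dx": 32,"dy": 80,"rz": 28},{"dx": 40,"dy": 100,"rz": 35}]}}

```text
$.deltas[0]: bad value
```

```bash
python3 - <<'E'
from h import *
o=r.get_obs(); print(o["joints"].round(2),o["tcp_pos"],o["orientation"])
for n in ("scene","top"):
    f=dict(np.load(n+".npz")); P=cloud(f); d=np.hypot(P[...,0]-.552,P[...,1]-.0175)
    for lim in (.033,.06):
        m=(d<lim)&(f["z_map"]>0)&(P[...,2]>.05)&(P[...,2]<.152)
        v,u=np.nonzero(m); print(n,lim,m.sum(), np.histogram(P[m][:,2],bins=np.arange(.05,.156,.005))[0], (u.min(),u.max(),v.min(),v.max()) if m.sum() else "")
f=dict(np.load("scene.npz"));cv2.imwrite("pics/crop.png",cv2.resize(f["frame"][135:275,245:375],None,fx=4.2,fy=4.2,interpolation=cv2.INTER_CUBIC))
E
```

```text
[ 1.08  0.48  0.02  1.56 -0.01  1.11 -0.08] [ 0.25444103 -0.62465207  0.24142102] [-3.08144540e+00 -6.03584803e-01  6.99914763e-04]
scene 0.033 242 [ 9 11  7  9 16 71 90 11  0  0  0  0  0  0  1  3  3  1  0  4  6] (np.int64(309), np.int64(332), np.int64(207), np.int64(234))
scene 0.06 496 [ 37  38  38  45  45 152 108  11   0   0   0   0   1   0   1   3   3   1
   0   5   8] (np.int64(301), np.int64(341), np.int64(203), np.int64(238))
top 0.033 41 [ 0  0  0  0  0  3 35  3  0  0  0  0  0  0  0  0  0  0  0  0  0] (np.int64(307), np.int64(326), np.int64(208), np.int64(213))
top 0.06 331 [  2  10   7   4   3 128 159  15   0   0   0   0   0   0   0   0   0   0
   0   0   3] (np.int64(303), np.int64(329), np.int64(207), np.int64(222))
```

View pics/crop.png

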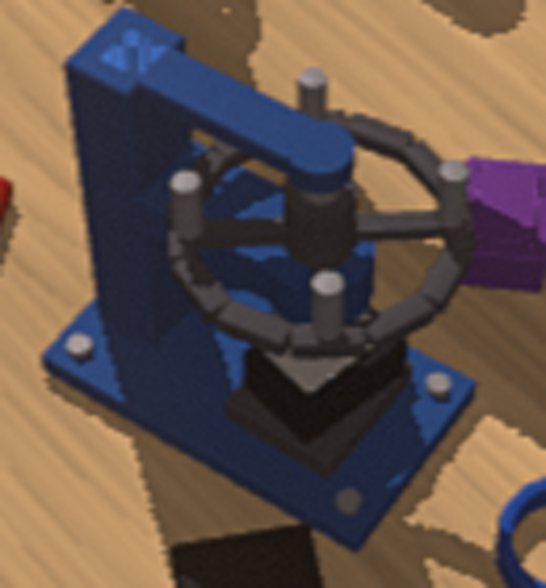

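The crop shows the wheel, its posts and the part under the wheel. The foot itself is mostly hidden; a few depth points put it at about z 0.12–0.135, roughly 35 mm above the pad. The two moves were refused, so I'll write every field in full.

{"fn": "send_rows", "kwargs": {"deltas": [{"dx": 10,"dy": 20,"dz": 25,"rx": 0,"ry": 0,"rz": 7},{"dx": 18,"dy": 40,"dz": 50,"rx": 0,"ry": 0,"rz": 14},{"dx": 26,"dy": 60,"dz": 75,"rx": 0,"ry": 0,"rz": 21},{"dx": 34,"dy": 80,"dz": 100,"rx": 0,"ry": 0,"rz": 28},{"dx": 42,"dy": 100,"dz": 100,"rx": 0,"ry": 0,"rz": 35}], "jaw": 36, "newtons": 20}}

```text
clock: 0.52
tcp_pos: [0.2981, -0.5259, 0.3476]
orientation: [2.747, 1.507, 0.001]
contact_force: [0.6, -0.8, 1.0]
grip_width: 0.0357
gripper_force: 0.0
```

{"fn": "send_rows", "kwargs": {"deltas": [{"dx": 8,"dy": 20,"dz": 0,"rx": 0,"ry": 0,"rz": 7},{"dx": 16,"dy": 40,"dz": 0,"rx": 0,"ry": 0,"rz": 14},{"dx": 24,"dy": 60,"dz": 0,"rx": 0,"ry": 0,"rz": 21},{"dx": 32,"dy": 80,"dz": 0,"rx": 0,"ry": 0,"rz": 28},{"dx": 40,"dy": 100,"dz": 0,"rx": 0,"ry": 0,"rz": 35}]}}

```text
clock: 0.93
tcp_pos: [0.3367, -0.4239, 0.3419]
orientation: [-2.172, -2.269, 0.0]
contact_force: [-0.1, 0.0, 0.3]
grip_width: 0.0362
gripper_force: 0.0
```

```bash
python3 - <<'E'
from h import *
o=r.get_obs(); print(o["clock"],o["joints"].round(2),o["tcp_pos"],o["orientation"])
E
```

```text
0.9333 [ 1.01  0.19 -0.27  1.73  0.05  1.23  0.78] [ 0.33667968 -0.42393556  0.34194813] [-2.17182681e+00 -2.26893635e+00  1.08245534e-04]
```

{"fn": "send_rows", "kwargs": {"deltas": [{"dx": 8,"dy": 19,"dz": 0,"rx": 0,"ry": 0,"rz": 7},{"dx": 16,"dy": 38,"dz": 0,"rx": 0,"ry": 0,"rz": 14},{"dx": 25,"dy": 57,"dz": 0,"rx": 0,"ry": 0,"rz": 21},{"dx": 33,"dy": 76,"dz": 0,"rx": 0,"ry": 0,"rz": 28},{"dx": 42,"dy": 95,"dz": 0,"rx": 0,"ry": 0,"rz": 35}]}}

```text
clock: 1.35
tcp_pos: [0.3785, -0.3291, 0.342]
orientation: [-1.389, -2.817, -0.0]
contact_force: [-0.3, -0.2, 0.1]
grip_width: 0.0356
gripper_force: 0.0
```

{"fn": "send_rows", "kwargs": {"deltas": [{"dx": 8,"dy": 19,"dz": 0,"rx": 0,"ry": 0,"rz": 7},{"dx": 16,"dy": 38,"dz": 0,"rx": 0,"ry": 0,"rz": 14},{"dx": 25,"dy": 57,"dz": 0,"rx": 0,"ry": 0,"rz": 21},{"dx": 33,"dy": 76,"dz": 0,"rx": 0,"ry": 0,"rz": 28},{"dx": 42,"dy": 95,"dz": 0,"rx": 0,"ry": 0,"rz": 35}]}}

```text
clock: 1.77
tcp_pos: [0.4205, -0.2341, 0.342]
orientation: [-0.478, -3.104, -0.0]
contact_force: [0.4, -0.1, -0.0]
grip_width: 0.036
gripper_force: 0.0
```

{"fn": "send_rows", "kwargs": {"deltas": [{"dx": 8,"dy": 19,"dz": 0,"rx": 0,"ry": 0,"rz": 7},{"dx": 16,"dy": 38,"dz": 0,"rx": 0,"ry": 0,"rz": 14},{"dx": 25,"dy": 57,"dz": 0,"rx": 0,"ry": 0,"rz": 21},{"dx": 33,"dy": 76,"dz": 0,"rx": 0,"ry": 0,"rz": 28},{"dx": 42,"dy": 95,"dz": 0,"rx": 0,"ry": 0,"rz": 35}]}}

```text
clock: 2.18
tcp_pos: [0.4625, -0.1392, 0.342]
orientation: [0.478, -3.104, -0.0]
contact_force: [0.1, -0.3, -0.3]
grip_width: 0.0363
gripper_force: 0.0
```

{"fn": "send_rows", "kwargs": {"deltas": [{"dx": 8,"dy": 19,"dz": 0,"rx": 0,"ry": 0,"rz": 7},{"dx": 16,"dy": 38,"dz": 0,"rx": 0,"ry": 0,"rz": 14},{"dx": 25,"dy": 57,"dz": 0,"rx": 0,"ry": 0,"rz": 21},{"dx": 33,"dy": 76,"dz": 0,"rx": 0,"ry": 0,"rz": 28},{"dx": 42,"dy": 95,"dz": 0,"rx": 0,"ry": 0,"rz": 35}]}}

```text
clock: 2.6
tcp_pos: [0.5046, -0.0443, 0.342]
orientation: [1.389, -2.817, -0.0]
contact_force: [0.8, 0.2, -0.0]
grip_width: 0.0359
gripper_force: 0.0
```

```bash
cat > plan.py <<'E'
from h import *
import sys
H=np.array([.552,.0175])
def yaw(o): # direction of tool y
    y=R.from_rotvec(o["orientation"]).as_matrix()[:,1]; return np.degrees(np.arctan2(y[1],y[0]))
def st():
    o=r.get_obs(); p=o["tcp_pos"]; d=p[:2]-H
    print(round(o["clock"],2),"q",o["joints"].round(2),"tcp",p.round(4),"y",round(yaw(o),1),"phi",np.degrees(np.arctan2(d[1],d[0])).round(1),"rad",np.hypot(*d).round(4),"F",o["contact_force"].round(1),"w",o["grip_width"].round(4))
    return o
E
python3 - <<'E'
from plan import *
st()
f=r.grab_frame("wrist"); cv2.imwrite("pics/wrist1.png",f["frame"])
E
```

```text
Traceback (most recent call last):
  File "plan.py", line 8, in st
    print(round(o["clock"],2),"q",o["joints"].round(2),"tcp",p.round(4),"y",round(yaw(o),1),"phi",np.degrees(np.arctan2(d[1],d[0])).round(1),"rad",np.hypot(*d).round(4),"F",o["contact_force"].round(1),"w",o["grip_width"].round(4))
                                                                                                                                                                                                             ^^^^^^^^^^^^^^^^^^^^^
AttributeError: 'float' object has no attribute 'round'
```

```bash
sed -i 's/o\["grip_width"\].round(4)/round(o["grip_width"],4)/' plan.py; python3 - <<'E'
from plan import *
st()
f=r.grab_frame("wrist"); cv2.imwrite("pics/wrist1.png",f["frame"])
E
```

```text
2.6 q [ 0.67  0.19 -0.8   1.78  0.14  1.23  2.32] tcp [ 0.5046 -0.0443  0.342 ] y 142.5 phi -127.5 rad 0.0779 F [ 0.8  0.2 -0. ] w 0.0359
```

View pics/wrist1.png

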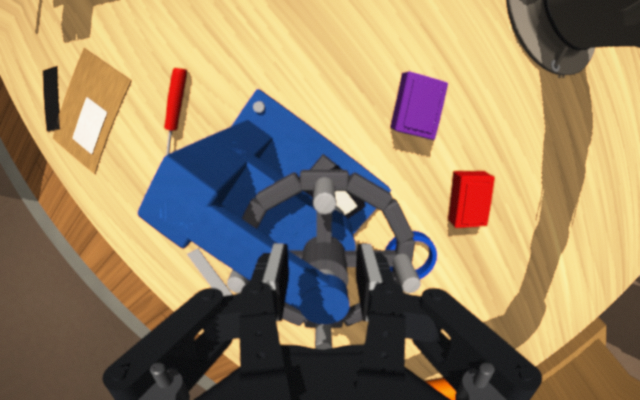

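The wrist view shows a post top at (323,193), centred between the fingers, and the bridge end at (325,300). I'll check that post's world position before going down.

```bash
cat >> plan.py <<'E'
def wcloud(f):
    z=f["z_map"]; h,w=z.shape; fl=h/2/np.tan(np.radians(f["vertical_fov"])/2)
    u,v=np.meshgrid(np.arange(w)-f["cx"],np.arange(h)-f["cy"]); rr=np.hypot(u,v)+1e-9; t=np.tan(rr/fl)/rr*z
    return np.stack([u*t,v*t,z],-1)@R.from_rotvec(f["orientation"]).as_matrix().T+np.array(f["xyz"])
def posts(f):
    from scipy import ndimage as nd
    P=wcloud(f); img=f["frame"].astype(int); d=np.hypot(P[...,0]-H[0],P[...,1]-H[1])
    m=(f["z_map"]>0)&(P[...,2]>.251)&(P[...,2]<.262)&(d>.06)&(d<.1)&(img[...,0]-img[...,2]<40)
    L,k=nd.label(m)
    for i in range(1,k+1):
        q=P[L==i]
        if len(q)>15:
            c=q.mean(0); e=c[:2]-H; v,u=np.nonzero(L==i); print("post",len(q),c.round(4),"phi",np.degrees(np.arctan2(e[1],e[0])).round(1),"rad",np.hypot(*e).round(4),"px",u.mean().round(),v.mean().round())
E
python3 - <<'E'
from plan import *
f=r.grab_frame("wrist"); posts(f); print(f["xyz"])
E
```

```text
post 439 [ 0.5013 -0.0445  0.2553] phi -129.3 rad 0.0801 px 322.0 196.0
post 285 [ 0.6097 -0.0304  0.2551] phi -39.7 rad 0.075 px 233.0 278.0
post 277 [0.4877 0.0638 0.2551] phi 144.3 rad 0.0793 px 408.0 280.0
post 199 [0.5957 0.0772 0.2549] phi 53.8 rad 0.074 px 319.0 342.0
[ 0.45499399 -0.10678028  0.47448944]
```

{"fn": "send_rows", "kwargs": {"deltas": [{"dx": -1,"dy": 0,"dz": -35,"rx": 0,"ry": 0,"rz": 0},{"dx": -1,"dy": 0,"dz": -65,"rx": 0,"ry": 0,"rz": 0},{"dx": -1,"dy": 0,"dz": -90,"rx": 0,"ry": 0,"rz": 0},{"dx": -1,"dy": 0,"dz": -106,"rx": 0,"ry": 0,"rz": 0},{"dx": -1,"dy": 0,"dz": -106,"rx": 0,"ry": 0,"rz": 0}]}}

```text
clock: 3.12
tcp_pos: [0.5008, -0.0463, 0.2326]
orientation: [1.375, -2.818, -0.005]
contact_force: [-0.2, -0.3, -1.0]
grip_width: 0.0358
gripper_force: 0.0
```

{"fn": "send_rows", "kwargs": {"deltas": [{"dx": 0,"dy": 0,"dz": 0,"rx": 0,"ry": 0,"rz": 0},{"dx": 0,"dy": 0,"dz": 0,"rx": 0,"ry": 0,"rz": 0}], "jaw": 26}}

```text
clock: 3.28
tcp_pos: [0.5042, -0.0454, 0.2374]
orientation: [-1.379, 2.822, -0.001]
contact_force: [0.9, 0.1, 0.5]
grip_width: 0.026
gripper_force: 0.0
```

```bash
sed -i 's/H=np.array.*/H=np.array([.5505,.017])/' plan.py; cat >> plan.py <<'E'
def arc(p0,steps):
    # rows for successive calls, starting at angle p0 (deg), steps: list of angles per call
    for s in steps:
        out=[]
        for k in range(1,6):
            a=np.radians([p0,p0+s*k/5]); d=78*(np.array([np.cos(a[1]),np.sin(a[1])])-np.array([np.cos(a[0]),np.sin(a[0])]))
            out.append((round(d[0]),round(d[1]),round(s*k/5)))
        print(round(p0),out); p0+=s
E
python3 - <<'E'
from plan import *
st()
arc(232,[-35]*8)
E
```

```text
3.28 q [ 0.63  0.29 -0.78  1.92  0.24  1.02  2.22] tcp [ 0.5042 -0.0454  0.2374] y 142.1 phi -126.5 rad 0.0777 F [0.9 0.1 0.5] w 0.026
232 [(-7, 6, -7), (-13, 13, -14), (-19, 21, -21), (-23, 30, -28), (-27, 39, -35)]
197 [(-2, 9, -7), (-3, 19, -14), (-3, 28, -21), (-2, 38, -28), (0, 47, -35)]
162 [(3, 9, -7), (8, 17, -14), (14, 25, -21), (20, 32, -28), (27, 38, -35)]
127 [(8, 5, -7), (16, 10, -14), (25, 13, -21), (35, 15, -28), (44, 16, -35)]
92 [(10, 0, -7), (19, -2, -14), (28, -4, -21), (37, -8, -28), (45, -13, -35)]
57 [(8, -6, -7), (15, -12, -14), (21, -20, -21), (26, -28, -28), (30, -36, -35)]
22 [(3, -9, -7), (5, -18, -14), (6, -28, -21), (5, -37, -28), (4, -47, -35)]
-13 [(-3, -9, -7), (-7, -18, -14), (-11, -26, -21), (-17, -34, -28), (-24, -40, -35)]
```

{"fn": "send_rows", "kwargs": {"deltas": [{"dx": -7,"dy": 6,"dz": 0,"rx": 0,"ry": 0,"rz": -7},{"dx": -13,"dy": 13,"dz": 0,"rx": 0,"ry": 0,"rz": -14},{"dx": -19,"dy": 21,"dz": 0,"rx": 0,"ry": 0,"rz": -21},{"dx": -23,"dy": 30,"dz": 0,"rx": 0,"ry": 0,"rz": -28},{"dx": -27,"dy": 39,"dz": 0,"rx": 0,"ry": 0,"rz": -35}]}}

```text
clock: 3.7
tcp_pos: [0.4773, -0.0065, 0.238]
orientation: [-0.456, 3.106, -0.003]
contact_force: [1.1, -2.0, -0.4]
grip_width: 0.0256
gripper_force: 0.6
```

```bash
python3 - <<'E'
from plan import *
st(); posts(r.grab_frame("wrist"))
E
```

```text
3.7 q [ 0.5   0.22 -0.7   1.98  0.17  0.99  1.58] tcp [ 0.4773 -0.0065  0.238 ] y 106.7 phi -162.2 rad 0.0769 F [ 1.1 -2.  -0.4] w 0.0256
post 1519 [ 0.4749 -0.0146  0.2555] phi -157.3 rad 0.0819 px 304.0 279.0
post 453 [0.4651 0.0096 0.2563] phi -175.0 rad 0.0857 px 363.0 276.0
```

{"fn": "send_rows", "kwargs": {"deltas": [{"dx": -2,"dy": 9,"dz": 0,"rx": 0,"ry": 0,"rz": -7},{"dx": -3,"dy": 19,"dz": 0,"rx": 0,"ry": 0,"rz": -14},{"dx": -3,"dy": 28,"dz": 0,"rx": 0,"ry": 0,"rz": -21},{"dx": -2,"dy": 38,"dz": 0,"rx": 0,"ry": 0,"rz": -28},{"dx": 0,"dy": 47,"dz": 0,"rx": 0,"ry": 0,"rz": -35}]}}

```text
clock: 4.17
tcp_pos: [0.4776, 0.0408, 0.2378]
orientation: [0.493, 3.1, -0.0]
contact_force: [0.2, -1.3, 1.2]
grip_width: 0.0264
gripper_force: 0.6
```

{"fn": "send_rows", "kwargs": {"deltas": [{"dx": 3,"dy": 9,"dz": 0,"rx": 0,"ry": 0,"rz": -7},{"dx": 8,"dy": 17,"dz": 0,"rx": 0,"ry": 0,"rz": -14},{"dx": 14,"dy": 25,"dz": 0,"rx": 0,"ry": 0,"rz": -21},{"dx": 20,"dy": 32,"dz": 0,"rx": 0,"ry": 0,"rz": -28},{"dx": 27,"dy": 38,"dz": 0,"rx": 0,"ry": 0,"rz": -35}]}}

```text
clock: 4.58
tcp_pos: [0.5045, 0.0788, 0.2377]
orientation: [1.402, 2.81, 0.001]
contact_force: [-0.7, -2.2, 0.3]
grip_width: 0.0262
gripper_force: 0.6
```

```bash
python3 - <<'E'
from plan import *
st()
f=r.grab_frame("scene"); P=cloud(f); d=np.hypot(P[...,0]-.5505,P[...,1]-.017)
for lo,hi in((0,.012),(.012,.036)):
    m=(d<hi)&(d>=lo)&(f["z_map"]>0)&(P[...,2]>.088)&(P[...,2]<.15)
    print(lo,np.histogram(P[m][:,2],bins=np.arange(.088,.152,.004))[0])
cv2.imwrite("pics/crop2.png",cv2.resize(f["frame"][135:275,245:375],None,fx=4.2,fy=4.2,interpolation=cv2.INTER_CUBIC))
E
```

```text
4.58 q [ 0.2   0.26 -0.56  1.92  0.16  1.    0.22] tcp [0.5045 0.0788 0.2377] y 37.0 phi 126.6 rad 0.0771 F [-0.7 -2.2  0.3] w 0.0262
0 [0 0 0 0 0 0 0 0 0 0 0 0 0 0 0]
0.012 [0 0 0 0 2 1 4 2 2 0 0 0 0 0 0]
```

View pics/crop2.png

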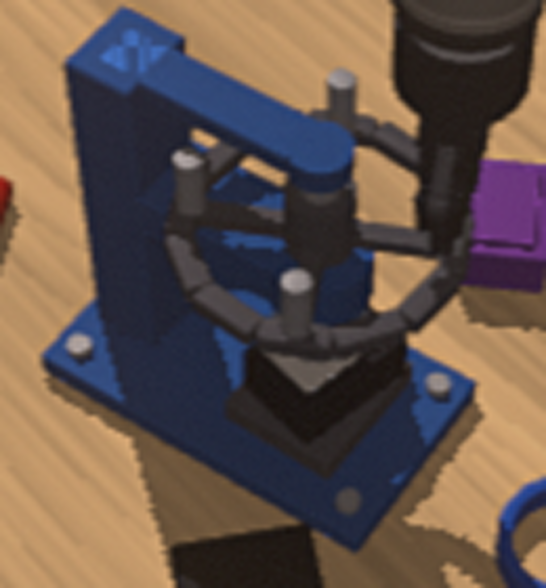

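The wheel has turned about 105°, all posts are visible, and the part hasn't moved. Depth points on the foot have dropped to about z 0.105–0.124, so roughly half a turn remains. I'll continue.

{"fn": "send_rows", "kwargs": {"deltas": [{"dx": 8,"dy": 5,"dz": 0,"rx": 0,"ry": 0,"rz": -7},{"dx": 16,"dy": 10,"dz": 0,"rx": 0,"ry": 0,"rz": -14},{"dx": 25,"dy": 13,"dz": 0,"rx": 0,"ry": 0,"rz": -21},{"dx": 35,"dy": 15,"dz": 0,"rx": 0,"ry": 0,"rz": -28},{"dx": 44,"dy": 16,"dz": 0,"rx": 0,"ry": 0,"rz": -35}]}}

```text
clock: 5.05
tcp_pos: [0.5483, 0.0947, 0.2373]
orientation: [2.179, 2.262, 0.001]
contact_force: [-2.1, -1.6, 0.3]
grip_width: 0.0258
gripper_force: 0.6
```

{"fn": "send_rows", "kwargs": {"deltas": [{"dx": 10,"dy": 0,"dz": 0,"rx": 0,"ry": 0,"rz": -7},{"dx": 19,"dy": -2,"dz": 0,"rx": 0,"ry": 0,"rz": -14},{"dx": 28,"dy": -4,"dz": 0,"rx": 0,"ry": 0,"rz": -21},{"dx": 37,"dy": -8,"dz": 0,"rx": 0,"ry": 0,"rz": -28},{"dx": 45,"dy": -13,"dz": 0,"rx": 0,"ry": 0,"rz": -35}]}}

```text
clock: 5.47
tcp_pos: [0.5933, 0.0821, 0.2373]
orientation: [-2.758, -1.502, -0.002]
contact_force: [-0.1, 0.9, -0.3]
grip_width: 0.026
gripper_force: 0.7
```

```bash
python3 - <<'E'
from plan import *
st()
E
```

```text
5.47 q [-0.    0.38 -0.31  1.73  0.13  1.05 -0.93] tcp [0.5933 0.0821 0.2373] y -32.8 phi 56.7 rad 0.0779 F [-0.1  0.9 -0.3] w 0.026
```

{"fn": "send_rows", "kwargs": {"deltas": [{"dx": 8,"dy": -6,"dz": 0,"rx": 0,"ry": 0,"rz": -7},{"dx": 15,"dy": -12,"dz": 0,"rx": 0,"ry": 0,"rz": -14},{"dx": 21,"dy": -20,"dz": 0,"rx": 0,"ry": 0,"rz": -21},{"dx": 26,"dy": -28,"dz": 0,"rx": 0,"ry": 0,"rz": -28},{"dx": 30,"dy": -36,"dz": 0,"rx": 0,"ry": 0,"rz": -35}]}}

```text
clock: 5.88
tcp_pos: [0.6232, 0.0457, 0.2373]
orientation: [-3.082, -0.603, -0.002]
contact_force: [-1.6, 1.0, 0.5]
grip_width: 0.0261
gripper_force: 0.6
```

{"fn": "send_rows", "kwargs": {"deltas": [{"dx": 2,"dy": -5,"dz": 0,"rx": 0,"ry": 0,"rz": -4},{"dx": 3,"dy": -11,"dz": 0,"rx": 0,"ry": 0,"rz": -8},{"dx": 4,"dy": -16,"dz": 0,"rx": 0,"ry": 0,"rz": -12},{"dx": 5,"dy": -22,"dz": 0,"rx": 0,"ry": 0,"rz": -16},{"dx": 6,"dy": -27,"dz": 0,"rx": 0,"ry": 0,"rz": -20}]}}

```text
clock: 6.3
tcp_pos: [0.629, 0.0186, 0.2374]
orientation: [-3.14, -0.062, -0.002]
contact_force: [-1.7, 1.5, 0.5]
grip_width: 0.0259
gripper_force: 0.5
```

```bash
python3 - <<'E'
from plan import *
st()
f=r.grab_frame("scene"); P=cloud(f); d=np.hypot(P[...,0]-.5505,P[...,1]-.017)
m=(d<.036)&(f["z_map"]>0)&(P[...,2]>.08)&(P[...,2]<.15)
v,u=np.nonzero(m); i=np.argsort(-P[m][:,2]); 
for k in i[:30]: print((u[k],v[k]),P[v[k],u[k]].round(3),f["frame"][v[k],u[k]])
f=r.grab_frame("wrist"); cv2.imwrite("pics/w2.png",f["frame"])
E
```

```text
6.3 q [-0.06  0.41 -0.09  1.67  0.04  1.06 -1.69] tcp [0.629  0.0186 0.2374] y -87.7 phi 1.2 rad 0.0785 F [-1.7  1.5  0.5] w 0.0259
(np.int64(332), np.int64(207)) [0.537 0.047 0.15 ] [47 46 56]
(np.int64(311), np.int64(210)) [0.584 0.018 0.149] [59 54 58]
(np.int64(310), np.int64(209)) [0.584 0.013 0.148] [94 58 42]
(np.int64(330), np.int64(209)) [0.544 0.047 0.147] [54 38 35]
(np.int64(319), np.int64(221)) [0.573 0.037 0.11 ] [70 70 75]
(np.int64(326), np.int64(220)) [0.557 0.046 0.109] [56 56 62]
(np.int64(317), np.int64(221)) [0.576 0.032 0.108] [64 65 70]
(np.int64(330), np.int64(210)) [0.526 0.028 0.107] [64 56 55]
(np.int64(320), np.int64(221)) [0.57  0.037 0.107] [68 68 74]
(np.int64(322), np.int64(221)) [0.566 0.04  0.107] [65 67 73]
(np.int64(320), np.int64(222)) [0.572 0.039 0.106] [60 61 66]
(np.int64(318), np.int64(221)) [0.574 0.033 0.106] [67 67 74]
(np.int64(320), np.int64(220)) [0.567 0.034 0.106] [61 61 67]
(np.int64(310), np.int64(210)) [ 0.566 -0.008  0.106] [73 66 68]
(np.int64(324), np.int64(221)) [0.561 0.043 0.106] [67 67 73]
(np.int64(326), np.int64(221)) [0.5
[... 194 characters left out ...]
 0.105] [46 47 52]
(np.int64(316), np.int64(220)) [0.575 0.026 0.105] [56 57 62]
(np.int64(325), np.int64(221)) [0.559 0.044 0.104] [61 60 66]
(np.int64(316), np.int64(221)) [0.577 0.029 0.104] [61 61 67]
(np.int64(315), np.int64(220)) [0.576 0.024 0.104] [57 57 63]
(np.int64(321), np.int64(221)) [0.567 0.037 0.104] [65 66 72]
(np.int64(317), np.int64(222)) [0.577 0.033 0.104] [60 61 66]
(np.int64(315), np.int64(221)) [0.579 0.027 0.104] [57 57 63]
(np.int64(323), np.int64(222)) [0.565 0.043 0.104] [61 61 67]
(np.int64(327), np.int64(220)) [0.552 0.045 0.103] [61 61 67]
(np.int64(325), np.int64(220)) [0.556 0.041 0.103] [45 47 52]
(np.int64(319), np.int64(222)) [0.572 0.036 0.103] [61 61 67]
```

View pics/w2.png

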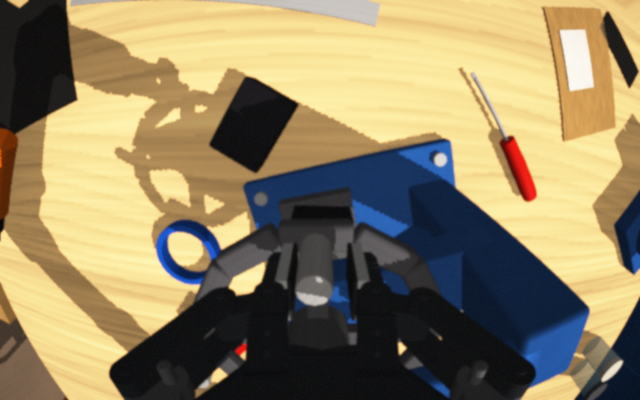

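The wrist view shows the post held at (315,290) between the fingers, and the part and bystanders undisturbed. The foot's top edge is at about z 0.106, so its underside is about 0.094 and about 10 mm (90°) remains. I'll change to the next post, at about 94°, so that one post serves both the rest of the stroke and the half turn back.

{"fn": "send_rows", "kwargs": {"deltas": [{"dx": 0,"dy": -1,"dz": 0,"rx": 0,"ry": 0,"rz": 0},{"dx": 0,"dy": 3,"dz": 0,"rx": 0,"ry": 0,"rz": 0},{"dx": 0,"dy": 4,"dz": 15,"rx": 0,"ry": 0,"rz": 0},{"dx": 0,"dy": 4,"dz": 40,"rx": 0,"ry": 0,"rz": 0},{"dx": -3,"dy": 6,"dz": 60,"rx": 0,"ry": 0,"rz": 5}], "jaw": 36}}

```text
clock: 6.82
tcp_pos: [0.6258, 0.0253, 0.2974]
orientation: [-3.135, -0.201, -0.0]
contact_force: [0.3, -0.2, 0.4]
grip_width: 0.0358
gripper_force: 0.0
```

{"fn": "send_rows", "kwargs": {"deltas": [{"dx": -6,"dy": 5,"dz": 0,"rx": 0,"ry": 0,"rz": 7},{"dx": -12,"dy": 10,"dz": 0,"rx": 0,"ry": 0,"rz": 14},{"dx": -18,"dy": 15,"dz": 0,"rx": 0,"ry": 0,"rz": 21},{"dx": -24,"dy": 20,"dz": 0,"rx": 0,"ry": 0,"rz": 28},{"dx": -31,"dy": 25,"dz": 0,"rx": 0,"ry": 0,"rz": 35}]}}

```text
clock: 7.23
tcp_pos: [0.5944, 0.0508, 0.2966]
orientation: [-2.926, -1.144, -0.001]
contact_force: [-0.0, 0.3, 0.8]
grip_width: 0.036
gripper_force: 0.0
```

{"fn": "send_rows", "kwargs": {"deltas": [{"dx": -6,"dy": 5,"dz": 0,"rx": 0,"ry": 0,"rz": 7},{"dx": -12,"dy": 10,"dz": 0,"rx": 0,"ry": 0,"rz": 14},{"dx": -18,"dy": 15,"dz": 0,"rx": 0,"ry": 0,"rz": 21},{"dx": -24,"dy": 20,"dz": 0,"rx": 0,"ry": 0,"rz": 28},{"dx": -31,"dy": 25,"dz": 0,"rx": 0,"ry": 0,"rz": 35}]}}

```text
clock: 7.65
tcp_pos: [0.5634, 0.0758, 0.2966]
orientation: [2.446, 1.971, 0.001]
contact_force: [0.4, -0.6, -0.0]
grip_width: 0.0363
gripper_force: 0.0
```

{"fn": "send_rows", "kwargs": {"deltas": [{"dx": -6,"dy": 7,"dz": 0,"rx": 0,"ry": 0,"rz": 6},{"dx": -12,"dy": 14,"dz": 0,"rx": 0,"ry": 0,"rz": 12},{"dx": -18,"dy": 20,"dz": 0,"rx": 0,"ry": 0,"rz": 18},{"dx": -18,"dy": 20,"dz": 0,"rx": 0,"ry": 0,"rz": 18}]}}

```text
clock: 7.98
tcp_pos: [0.5446, 0.0971, 0.2967]
orientation: [-2.108, -2.329, -0.001]
contact_force: [0.6, -0.1, 0.7]
grip_width: 0.0359
gripper_force: 0.0
```

```bash
python3 - <<'E'
from plan import *
st(); posts(r.grab_frame("wrist"))
E
```

```text
7.98 q [ 0.06  0.26 -0.41  1.76  0.11  1.14 -0.29] tcp [0.5446 0.0971 0.2967] y 5.7 phi 94.2 rad 0.0803 F [ 0.6 -0.1  0.7] w 0.0359
post 599 [0.5457 0.0974 0.2553] phi 93.4 rad 0.0805 px 324.0 233.0
```

{"fn": "send_rows", "kwargs": {"deltas": [{"dx": 1,"dy": -1,"dz": -30,"rx": 0,"ry": 0,"rz": -1},{"dx": 1,"dy": -2,"dz": -50,"rx": 0,"ry": 0,"rz": -2},{"dx": 1,"dy": -2,"dz": -60,"rx": 0,"ry": 0,"rz": -2},{"dx": 1,"dy": -2,"dz": -60,"rx": 0,"ry": 0,"rz": -2}]}}

```text
clock: 8.37
tcp_pos: [0.5456, 0.092, 0.234]
orientation: [-2.159, -2.279, 0.006]
contact_force: [0.3, 0.3, -0.3]
grip_width: 0.0357
gripper_force: 0.0
```

{"fn": "send_rows", "kwargs": {"deltas": [{"dx": 0,"dy": 0,"dz": 0,"rx": 0,"ry": 0,"rz": 0},{"dx": 0,"dy": 0,"dz": 0,"rx": 0,"ry": 0,"rz": 0}], "jaw": 26}}

```text
clock: 8.53
tcp_pos: [0.5476, 0.0931, 0.2376]
orientation: [2.159, 2.281, 0.003]
contact_force: [0.9, 0.3, 0.1]
grip_width: 0.0257
gripper_force: 0.0
```

{"fn": "send_rows", "kwargs": {"deltas": [{"dx": 10,"dy": 0,"dz": 0,"rx": 0,"ry": 0,"rz": -7},{"dx": 19,"dy": -2,"dz": 0,"rx": 0,"ry": 0,"rz": -14},{"dx": 28,"dy": -4,"dz": 0,"rx": 0,"ry": 0,"rz": -21},{"dx": 37,"dy": -8,"dz": 0,"rx": 0,"ry": 0,"rz": -28},{"dx": 45,"dy": -13,"dz": 0,"rx": 0,"ry": 0,"rz": -35}]}}

```text
clock: 8.95
tcp_pos: [0.5926, 0.0807, 0.2378]
orientation: [-2.749, -1.52, -0.003]
contact_force: [-0.9, 1.4, -0.4]
grip_width: 0.0264
gripper_force: 0.7
```

```bash
python3 - <<'E'
from plan import *
st(); arc(58,[-10]*9)
E
```

```text
8.95 q [-0.03  0.37 -0.27  1.74  0.11  1.05 -0.9 ] tcp [0.5926 0.0807 0.2378] y -32.1 phi 56.6 rad 0.0764 F [-0.9  1.4 -0.4] w 0.0264
58 [(2, -1, -2), (5, -3, -4), (7, -5, -6), (9, -6, -8), (11, -8, -10)]
48 [(2, -2, -2), (4, -4, -4), (6, -6, -6), (8, -8, -8), (9, -10, -10)]
38 [(2, -2, -2), (3, -4, -4), (5, -7, -6), (6, -9, -8), (7, -11, -10)]
28 [(1, -2, -2), (2, -5, -4), (3, -7, -6), (4, -10, -8), (5, -13, -10)]
18 [(1, -3, -2), (2, -5, -4), (2, -8, -6), (3, -11, -8), (3, -13, -10)]
8 [(0, -3, -2), (1, -5, -4), (1, -8, -6), (1, -11, -8), (1, -14, -10)]
-2 [(0, -3, -2), (0, -5, -4), (-1, -8, -6), (-1, -11, -8), (-2, -13, -10)]
-12 [(-1, -3, -2), (-1, -5, -4), (-2, -8, -6), (-3, -10, -8), (-4, -13, -10)]
-22 [(-1, -3, -2), (-2, -5, -4), (-3, -7, -6), (-5, -10, -8), (-6, -12, -10)]
```

{"fn": "send_rows", "kwargs": {"deltas": [{"dx": 2,"dy": -1,"dz": 0,"rx": 0,"ry": 0,"rz": -2},{"dx": 5,"dy": -3,"dz": 0,"rx": 0,"ry": 0,"rz": -4},{"dx": 7,"dy": -5,"dz": 0,"rx": 0,"ry": 0,"rz": -6},{"dx": 9,"dy": -6,"dz": 0,"rx": 0,"ry": 0,"rz": -8},{"dx": 11,"dy": -8,"dz": 0,"rx": 0,"ry": 0,"rz": -10}]}}

```text
clock: 9.37
tcp_pos: [0.6032, 0.0725, 0.2378]
orientation: [-2.869, -1.28, -0.003]
contact_force: [-0.8, 1.2, -0.3]
grip_width: 0.0255
gripper_force: 0.6
```

{"fn": "send_rows", "kwargs": {"deltas": [{"dx": 2,"dy": -2,"dz": 0,"rx": 0,"ry": 0,"rz": -2},{"dx": 4,"dy": -4,"dz": 0,"rx": 0,"ry": 0,"rz": -4},{"dx": 6,"dy": -6,"dz": 0,"rx": 0,"ry": 0,"rz": -6},{"dx": 8,"dy": -8,"dz": 0,"rx": 0,"ry": 0,"rz": -8},{"dx": 10,"dy": -10,"dz": 0,"rx": 0,"ry": 0,"rz": -10}]}}

```text
clock: 9.78
tcp_pos: [0.6132, 0.0622, 0.2378]
orientation: [-2.97, -1.025, -0.003]
contact_force: [-1.3, 0.6, 0.4]
grip_width: 0.0262
gripper_force: 0.5
```

{"fn": "send_rows", "kwargs": {"deltas": [{"dx": 2,"dy": -2,"dz": 0,"rx": 0,"ry": 0,"rz": -2},{"dx": 3,"dy": -4,"dz": 0,"rx": 0,"ry": 0,"rz": -4},{"dx": 5,"dy": -7,"dz": 0,"rx": 0,"ry": 0,"rz": -6},{"dx": 6,"dy": -9,"dz": 0,"rx": 0,"ry": 0,"rz": -8},{"dx": 8,"dy": -11,"dz": 0,"rx": 0,"ry": 0,"rz": -10}]}}

```text
clock: 10.2
tcp_pos: [0.6211, 0.0513, 0.2378]
orientation: [-3.047, -0.762, -0.003]
contact_force: [-0.6, 0.8, 0.2]
grip_width: 0.0261
gripper_force: 0.5
```

```bash
cat >> plan.py <<'E'
def foot():
    f=r.grab_frame("scene"); P=cloud(f); d=np.hypot(P[...,0]-.5505,P[...,1]-.017)
    dd=np.abs(d-.030)<.004
    m=dd&(f["z_map"]>0)&(P[...,2]>.087)&(P[...,2]<.135)
    z=P[m][:,2]; print("foot side z",len(z),np.percentile(z,[2,10,50,90,98]).round(4) if len(z) else "")
E
python3 - <<'E'
from plan import *
st(); foot()
E
```

```text
10.2 q [-0.07  0.4  -0.15  1.68  0.07  1.06 -1.32] tcp [0.6211 0.0513 0.2378] y -61.9 phi 25.9 rad 0.0785 F [-0.6  0.8  0.2] w 0.0261
foot side z 61 [0.0876 0.0885 0.0941 0.1001 0.1029]
```

{"fn": "send_rows", "kwargs": {"deltas": [{"dx": 1,"dy": -2,"dz": 0,"rx": 0,"ry": 0,"rz": -2},{"dx": 2,"dy": -5,"dz": 0,"rx": 0,"ry": 0,"rz": -4},{"dx": 3,"dy": -7,"dz": 0,"rx": 0,"ry": 0,"rz": -6},{"dx": 4,"dy": -10,"dz": 0,"rx": 0,"ry": 0,"rz": -8},{"dx": 4,"dy": -13,"dz": 0,"rx": 0,"ry": 0,"rz": -10}]}}

```text
clock: 10.67
tcp_pos: [0.6256, 0.0387, 0.2377]
orientation: [-3.101, -0.495, -0.004]
contact_force: [0.4, 0.8, -0.3]
grip_width: 0.0256
gripper_force: 0.6
```

{"fn": "send_rows", "kwargs": {"deltas": [{"dx": 1,"dy": -3,"dz": 0,"rx": 0,"ry": 0,"rz": -2},{"dx": 2,"dy": -5,"dz": 0,"rx": 0,"ry": 0,"rz": -4},{"dx": 2,"dy": -8,"dz": 0,"rx": 0,"ry": 0,"rz": -6},{"dx": 3,"dy": -11,"dz": 0,"rx": 0,"ry": 0,"rz": -8},{"dx": 3,"dy": -13,"dz": 0,"rx": 0,"ry": 0,"rz": -10}]}}

```text
clock: 11.08
tcp_pos: [0.6284, 0.0253, 0.2377]
orientation: [-3.133, -0.223, -0.004]
contact_force: [0.3, 0.6, -1.0]
grip_width: 0.0264
gripper_force: 0.5
```

```bash
python3 - <<'E'
from plan import *
st(); foot()
E
```

```text
11.08 q [-0.09  0.41 -0.07  1.67  0.03  1.06 -1.6 ] tcp [0.6284 0.0253 0.2377] y -81.9 phi 6.1 rad 0.0784 F [ 0.3  0.6 -1. ] w 0.0264
foot side z 58 [0.0875 0.0881 0.0938 0.0988 0.0998]
```

{"fn": "send_rows", "kwargs": {"deltas": [{"dx": 0,"dy": -3,"dz": 0,"rx": 0,"ry": 0,"rz": -2},{"dx": 1,"dy": -5,"dz": 0,"rx": 0,"ry": 0,"rz": -4},{"dx": 1,"dy": -8,"dz": 0,"rx": 0,"ry": 0,"rz": -6},{"dx": 1,"dy": -11,"dz": 0,"rx": 0,"ry": 0,"rz": -8},{"dx": 1,"dy": -14,"dz": 0,"rx": 0,"ry": 0,"rz": -10}]}}

```text
clock: 11.55
tcp_pos: [0.6293, 0.0116, 0.2375]
orientation: [-3.14, 0.05, -0.003]
contact_force: [-0.9, 0.5, 0.9]
grip_width: 0.026
gripper_force: 0.5
```

```bash
python3 - <<'E'
from plan import *
st(); f=r.grab_frame("top"); P=cloud(f); H2=H
from scipy import ndimage as nd
img=f["frame"].astype(int); d=np.hypot(P[...,0]-H[0],P[...,1]-H[1]); m=(f["z_map"]>0)&(P[...,2]>.25)&(P[...,2]<.262)&(d>.06)&(d<.1)&(img[...,0]-img[...,2]<40)
L,k=nd.label(m)
for i in range(1,k+1):
    q=P[L==i]; e=q.mean(0)[:2]-H
    if len(q)>15: print(len(q),q.mean(0).round(4),np.degrees(np.arctan2(e[1],e[0])).round(1),np.hypot(*e).round(4))
st(); foot(); st()
E
```

```text
11.55 q [-0.09  0.41 -0.03  1.68  0.01  1.06 -1.73] tcp [0.6293 0.0116 0.2375] y -91.8 phi -3.9 rad 0.079 F [-0.9  0.5  0.9] w 0.026
62 [0.5523 0.0939 0.2551] 88.6 0.0769
11.6 q [-0.09  0.41 -0.03  1.68  0.01  1.06 -1.73] tcp [0.6293 0.0106 0.2375] y -92.0 phi -4.6 rad 0.079 F [0.4 0.2 0.8] w 0.0262
foot side z 47 [0.0876 0.0887 0.0927 0.0962 0.0984]
11.65 q [-0.09  0.41 -0.03  1.68  0.01  1.06 -1.73] tcp [0.6292 0.0107 0.2374] y -91.8 phi -4.6 rad 0.079 F [-0.7 -0.2  0.1] w 0.026
```

{"fn": "send_rows", "kwargs": {"deltas": [{"dx": 0,"dy": -3,"dz": 0,"rx": 0,"ry": 0,"rz": -2},{"dx": 0,"dy": -5,"dz": 0,"rx": 0,"ry": 0,"rz": -4},{"dx": -1,"dy": -8,"dz": 0,"rx": 0,"ry": 0,"rz": -6},{"dx": -1,"dy": -11,"dz": 0,"rx": 0,"ry": 0,"rz": -8},{"dx": -2,"dy": -13,"dz": 0,"rx": 0,"ry": 0,"rz": -10}]}}

```text
clock: 12.07
tcp_pos: [0.6273, -0.0009, 0.2371]
orientation: [-3.123, 0.322, -0.003]
contact_force: [2.5, 2.2, -1.2]
grip_width: 0.026
gripper_force: 1.6
```

```bash
python3 - <<'E'
from plan import *
st(); foot(); st()
E
```

```text
12.07 q [-0.1   0.4   0.01  1.68 -0.    1.05 -1.87] tcp [ 0.6273 -0.0009  0.2371] y -101.8 phi -13.1 rad 0.0789 F [ 2.5  2.2 -1.2] w 0.026
foot side z 56 [0.0875 0.0879 0.0931 0.097  0.0982]
12.12 q [-0.1   0.4   0.01  1.68 -0.    1.05 -1.87] tcp [ 0.6272 -0.0014  0.2371] y -101.9 phi -13.5 rad 0.0789 F [1.1 2.9 0.3] w 0.0259
```

Resistance has stepped up: the pad force went from 0.5 to 1.6 N, which matches touchdown. I'll turn a few more degrees to confirm.

{"fn": "send_rows", "kwargs": {"deltas": [{"dx": 0,"dy": -2,"dz": 0,"rx": 0,"ry": 0,"rz": -1},{"dx": -1,"dy": -4,"dz": 0,"rx": 0,"ry": 0,"rz": -3},{"dx": -2,"dy": -6,"dz": 0,"rx": 0,"ry": 0,"rz": -5},{"dx": -2,"dy": -8,"dz": 0,"rx": 0,"ry": 0,"rz": -6},{"dx": -2,"dy": -8,"dz": 0,"rx": 0,"ry": 0,"rz": -6}]}}

```text
clock: 12.53
tcp_pos: [0.6249, -0.0096, 0.2369]
orientation: [-3.103, 0.485, -0.001]
contact_force: [0.3, 2.8, 2.5]
grip_width: 0.026
gripper_force: 1.5
```

```bash
python3 - <<'E'
from plan import *
st(); foot(); print(r.get_obs()["gripper_force"]); st(); f=r.grab_frame("scene"); st()
cv2.imwrite("pics/crop3.png",cv2.resize(f["frame"][135:275,245:375],None,fx=4.2,fy=4.2,interpolation=cv2.INTER_CUBIC))
E
```

```text
12.53 q [-0.11  0.4   0.03  1.69 -0.01  1.05 -1.95] tcp [ 0.6249 -0.0096  0.2369] y -107.8 phi -19.7 rad 0.0791 F [0.3 2.8 2.5] w 0.026
foot side z 46 [0.0888 0.0895 0.0928 0.0967 0.0983]
1.6157421469688416
12.58 q [-0.11  0.4   0.03  1.69 -0.01  1.05 -1.95] tcp [ 0.625  -0.0096  0.2369] y -107.7 phi -19.7 rad 0.0791 F [0.1 2.1 1.4] w 0.0258
12.63 q [-0.11  0.4   0.03  1.69 -0.01  1.05 -1.95] tcp [ 0.625  -0.0096  0.2368] y -107.7 phi -19.7 rad 0.0791 F [0.4 2.4 2.7] w 0.0261
```

View pics/crop3.png

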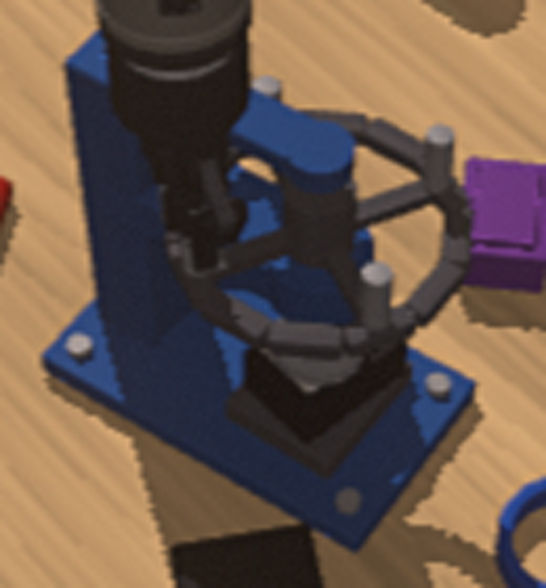

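The foot's side has stayed at about z 0.098 over the last turn. The static post force is about 2.4 N, where it was about 0.2 N before. One more small nudge will confirm the load.

{"fn": "send_rows", "kwargs": {"deltas": [{"dx": 0,"dy": -1,"dz": 0,"rx": 0,"ry": 0,"rz": -1},{"dx": -1,"dy": -3,"dz": 0,"rx": 0,"ry": 0,"rz": -2},{"dx": -1,"dy": -4,"dz": 0,"rx": 0,"ry": 0,"rz": -3},{"dx": -2,"dy": -5,"dz": 0,"rx": 0,"ry": 0,"rz": -4}]}}

```text
clock: 12.97
tcp_pos: [0.6231, -0.0152, 0.2365]
orientation: [-3.084, 0.598, -0.002]
contact_force: [3.5, 5.1, 1.6]
grip_width: 0.0259
gripper_force: 2.4
```

```bash
python3 - <<'E'
from plan import *
st(); foot(); print(r.get_obs()["gripper_force"]); st(); f=r.grab_frame("top");
P=cloud(f)
from scipy import ndimage as nd
img=f["frame"].astype(int); d=np.hypot(P[...,0]-H[0],P[...,1]-H[1]); m=(f["z_map"]>0)&(P[...,2]>.25)&(P[...,2]<.262)&(d>.06)&(d<.1)&(img[...,0]-img[...,2]<40)
L,k=nd.label(m)
for i in range(1,k+1):
    q=P[L==i]; e=q.mean(0)[:2]-H
    if len(q)>15: print(len(q),q.mean(0).round(4),np.degrees(np.arctan2(e[1],e[0])).round(1),np.hypot(*e).round(4))
arc(-23,[35]*6)
E
```

```text
12.97 q [-0.11  0.4   0.05  1.7  -0.02  1.05 -2.01] tcp [ 0.6231 -0.0152  0.2365] y -111.9 phi -23.9 rad 0.0794 F [3.5 5.1 1.6] w 0.0259
foot side z 50 [0.0874 0.0882 0.092  0.0957 0.0985]
2.275766506791115
13.02 q [-0.11  0.4   0.05  1.7  -0.02  1.05 -2.01] tcp [ 0.623  -0.0155  0.2365] y -112.0 phi -24.2 rad 0.0795 F [2.5 3.6 2.4] w 0.0259
64 [0.5788 0.0887 0.2551] 68.5 0.0771
65 [0.4787 0.0443 0.2552] 159.2 0.0768
-23 [(3, 9, 7), (5, 18, 14), (6, 28, 21), (6, 37, 28), (4, 47, 35)]
12 [(-3, 9, 7), (-6, 18, 14), (-11, 26, 21), (-17, 34, 28), (-23, 41, 35)]
47 [(-7, 6, 7), (-15, 11, 14), (-24, 15, 21), (-33, 18, 28), (-42, 20, 35)]
82 [(-9, 1, 7), (-19, 0, 14), (-28, -1, 21), (-38, -4, 28), (-46, -8, 35)]
117 [(-8, -5, 7), (-16, -11, 14), (-23, -17, 21), (-28, -25, 28), (-33, -33, 35)]
152 [(-4, -9, 7), (-7, -18, 14), (-9, -27, 21), (-9, -37, 28), (-9, -46, 35)]
```

Touchdown is confirmed: the post force is about 4–5 N, so the foot bears with roughly 35–45 N, and the post is at −21°. Now I'll wind back half a turn, with the post ending at about 160–165°.

{"fn": "send_rows", "kwargs": {"deltas": [{"dx": 3,"dy": 9,"dz": 0,"rx": 0,"ry": 0,"rz": 7},{"dx": 5,"dy": 18,"dz": 0,"rx": 0,"ry": 0,"rz": 14},{"dx": 6,"dy": 28,"dz": 0,"rx": 0,"ry": 0,"rz": 21},{"dx": 6,"dy": 37,"dz": 0,"rx": 0,"ry": 0,"rz": 28},{"dx": 4,"dy": 47,"dz": 0,"rx": 0,"ry": 0,"rz": 35}]}}

```text
clock: 13.48
tcp_pos: [0.6265, 0.0287, 0.2355]
orientation: [3.116, 0.365, -0.002]
contact_force: [2.9, -2.1, -0.7]
grip_width: 0.0259
gripper_force: 1.6
```

{"fn": "send_rows", "kwargs": {"deltas": [{"dx": -3,"dy": 9,"dz": 0,"rx": 0,"ry": 0,"rz": 7},{"dx": -6,"dy": 18,"dz": 0,"rx": 0,"ry": 0,"rz": 14},{"dx": -11,"dy": 26,"dz": 0,"rx": 0,"ry": 0,"rz": 21},{"dx": -17,"dy": 34,"dz": 0,"rx": 0,"ry": 0,"rz": 28},{"dx": -23,"dy": 41,"dz": 0,"rx": 0,"ry": 0,"rz": 35}]}}

```text
clock: 13.9
tcp_pos: [0.6038, 0.0707, 0.2357]
orientation: [2.863, 1.287, -0.002]
contact_force: [1.6, -0.8, 0.5]
grip_width: 0.0261
gripper_force: 1.2
```

{"fn": "send_rows", "kwargs": {"deltas": [{"dx": -7,"dy": 6,"dz": 0,"rx": 0,"ry": 0,"rz": 7},{"dx": -15,"dy": 11,"dz": 0,"rx": 0,"ry": 0,"rz": 14},{"dx": -24,"dy": 15,"dz": 0,"rx": 0,"ry": 0,"rz": 21},{"dx": -33,"dy": 18,"dz": 0,"rx": 0,"ry": 0,"rz": 28},{"dx": -42,"dy": 20,"dz": 0,"rx": 0,"ry": 0,"rz": 35}]}}

```text
clock: 14.32
tcp_pos: [0.5618, 0.0917, 0.2359]
orientation: [2.343, 2.09, -0.001]
contact_force: [3.8, 0.6, 0.1]
grip_width: 0.0261
gripper_force: 1.4
```

```bash
python3 - <<'E'
from plan import *
st()
E
```

```text
14.32 q [ 0.02  0.34 -0.36  1.8   0.14  1.03 -0.51] tcp [0.5618 0.0917 0.2359] y -6.5 phi 81.4 rad 0.0756 F [3.8 0.6 0.1] w 0.0261
```

{"fn": "send_rows", "kwargs": {"deltas": [{"dx": -9,"dy": 2,"dz": 0,"rx": 0,"ry": 0,"rz": 7},{"dx": -19,"dy": 1,"dz": 0,"rx": 0,"ry": 0,"rz": 14},{"dx": -28,"dy": 0,"dz": 0,"rx": 0,"ry": 0,"rz": 21},{"dx": -38,"dy": -3,"dz": 0,"rx": 0,"ry": 0,"rz": 28},{"dx": -46,"dy": -7,"dz": 0,"rx": 0,"ry": 0,"rz": 35}]}}

```text
clock: 14.73
tcp_pos: [0.5152, 0.0848, 0.2359]
orientation: [1.606, 2.699, -0.002]
contact_force: [1.3, 3.1, -0.8]
grip_width: 0.0258
gripper_force: 1.4
```

{"fn": "send_rows", "kwargs": {"deltas": [{"dx": -8,"dy": -5,"dz": 0,"rx": 0,"ry": 0,"rz": 7},{"dx": -16,"dy": -11,"dz": 0,"rx": 0,"ry": 0,"rz": 14},{"dx": -23,"dy": -17,"dz": 0,"rx": 0,"ry": 0,"rz": 21},{"dx": -28,"dy": -25,"dz": 0,"rx": 0,"ry": 0,"rz": 28},{"dx": -33,"dy": -33,"dz": 0,"rx": 0,"ry": 0,"rz": 35}]}}

```text
clock: 15.15
tcp_pos: [0.482, 0.0518, 0.2359]
orientation: [-0.72, -3.057, 0.002]
contact_force: [2.0, 1.2, -0.0]
grip_width: 0.0262
gripper_force: 1.2
```

```bash
cat >> plan.py <<'E'
def tposts():
    from scipy import ndimage as nd
    f=r.grab_frame("top"); P=cloud(f)
    img=f["frame"].astype(int); d=np.hypot(P[...,0]-H[0],P[...,1]-H[1]); m=(f["z_map"]>0)&(P[...,2]>.25)&(P[...,2]<.262)&(d>.06)&(d<.1)&(img[...,0]-img[...,2]<40)
    L,k=nd.label(m)
    for i in range(1,k+1):
        q=P[L==i]; e=q.mean(0)[:2]-H
        if len(q)>15: print(len(q),q.mean(0).round(4),np.degrees(np.arctan2(e[1],e[0])).round(1),np.hypot(*e).round(4))
    return f
E
python3 - <<'E'
from plan import *
st();tposts(); arc(151,[17])
E
```

```text
15.15 q [ 0.27  0.22 -0.58  1.97  0.14  0.99  0.74] tcp [0.482  0.0518 0.2359] y 63.5 phi 153.1 rad 0.0769 F [ 2.   1.2 -0. ] w 0.0262
60 [ 0.6181 -0.0227  0.2546] -30.4 0.0784
63 [ 0.5122 -0.051   0.255 ] -119.4 0.078
151 [(-2, -4, 3), (-4, -8, 7), (-6, -13, 10), (-7, -17, 14), (-8, -22, 17)]
```

{"fn": "send_rows", "kwargs": {"deltas": [{"dx": -2,"dy": -4,"dz": 0,"rx": 0,"ry": 0,"rz": 3},{"dx": -4,"dy": -9,"dz": 0,"rx": 0,"ry": 0,"rz": 7},{"dx": -5,"dy": -13,"dz": 0,"rx": 0,"ry": 0,"rz": 10},{"dx": -6,"dy": -17,"dz": 0,"rx": 0,"ry": 0,"rz": 13},{"dx": -6,"dy": -17,"dz": 0,"rx": 0,"ry": 0,"rz": 13}]}}

```text
clock: 15.62
tcp_pos: [0.4761, 0.0342, 0.2357]
orientation: [-0.382, -3.117, 0.003]
contact_force: [-0.3, -0.7, 0.2]
grip_width: 0.0261
gripper_force: 0.0
```

```bash
python3 - <<'E'
from plan import *
st();tposts(); foot()
E
```

```text
15.62 q [ 0.33  0.21 -0.6   1.99  0.14  0.99  0.99] tcp [0.4761 0.0342 0.2357] y 76.0 phi 167.0 rad 0.0764 F [-0.3 -0.7  0.2] w 0.0261
60 [ 0.6257 -0.0051  0.2554] -16.4 0.0784
33 [0.5755 0.0925 0.2555] 71.7 0.0795
59 [ 0.5296 -0.0585  0.2552] -105.5 0.0783
foot side z 28 [0.1005 0.1017 0.1061 0.1115 0.1143]
```

The post is at about 164°, so the wheel has gone back about 185°. I'll open the fingers, lift straight up and move clear.

{"fn": "send_rows", "kwargs": {"deltas": [{"dx": 0,"dy": 2,"dz": 0,"rx": 0,"ry": 0,"rz": 0},{"dx": 0,"dy": 2,"dz": 0,"rx": 0,"ry": 0,"rz": 0},{"dx": 0,"dy": 2,"dz": 15,"rx": 0,"ry": 0,"rz": 0},{"dx": 0,"dy": 2,"dz": 45,"rx": 0,"ry": 0,"rz": 0},{"dx": 0,"dy": 2,"dz": 80,"rx": 0,"ry": 0,"rz": 0}], "jaw": 38}}

```text
clock: 16.13
tcp_pos: [0.4753, 0.0377, 0.3156]
orientation: [-0.379, -3.114, 0.001]
contact_force: [0.6, -0.5, 0.0]
grip_width: 0.0381
gripper_force: 0.0
```

{"fn": "send_rows", "kwargs": {"deltas": [{"dx": -5,"dy": 30,"dz": 20,"rx": 0,"ry": 0,"rz": 0},{"dx": -10,"dy": 60,"dz": 40,"rx": 0,"ry": 0,"rz": 0},{"dx": -15,"dy": 90,"dz": 50,"rx": 0,"ry": 0,"rz": 0},{"dx": -20,"dy": 120,"dz": 50,"rx": 0,"ry": 0,"rz": 0},{"dx": -20,"dy": 120,"dz": 50,"rx": 0,"ry": 0,"rz": 0}]}}

```text
clock: 16.55
tcp_pos: [0.455, 0.1647, 0.3677]
orientation: [0.366, 3.118, 0.005]
contact_force: [-1.4, 0.2, -0.5]
grip_width: 0.038
gripper_force: 0.0
```

```bash
python3 - <<'E'
from plan import *
st();tposts(); foot()
f=r.grab_frame("scene")
cv2.imwrite("pics/crop4.png",cv2.resize(f["frame"][135:295,235:415],None,fx=3.5,fy=3.5,interpolation=cv2.INTER_CUBIC))
E
```

```text
16.55 q [ 0.2   0.11 -0.72  1.79  0.07  1.27  0.8 ] tcp [0.455  0.1647 0.3677] y 76.6 phi 122.9 rad 0.1759 F [-1.4  0.2 -0.5] w 0.038
61 [ 0.6256 -0.0051  0.255 ] -16.4 0.0783
62 [0.5722 0.0911 0.2551] 73.7 0.0772
60 [ 0.5297 -0.0586  0.255 ] -105.4 0.0784
64 [0.4763 0.0377 0.2551] 164.4 0.0771
foot side z 29 [0.0999 0.1022 0.1073 0.1111 0.1122]
```

View pics/crop4.png

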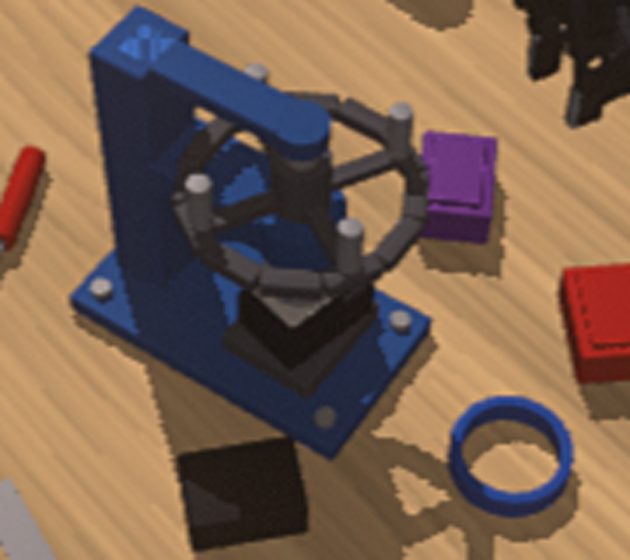

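The view shows the press with the part in place, the tape, cover and driver undisturbed, and the gripper clear at top right. The wheel was wound back 185.6°, so I'm handing in.

```bash
python3 - <<'E'
from h import *
print(r.hand_in())
E
```

```text
the job is handed in; nothing more can be done
None
```

I cranked the foot down until it bore lightly on the part (an estimated 35–45 N). I then wound the wheel back about half a turn (186°), leaving an estimated 19 mm of clearance, let go, and handed the job in at about 17 s; the hand-in gave no verdict.

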